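Read the hardness dent through the loupe at its focal height

ROBOT

A 6-joint arm with a two-finger parallel gripper is mounted at the origin on the work surface. World frame = base frame: x ahead of the robot, y to its left, z up, the work surface at z = 0. Lengths are in m, angles in rad, forces in N, time in s.
With the tool pointing down it reaches from about 0.35 to 0.775 m from the base axis. Payload 7.3 kg.
Tool frame: the origin (TCP) lies at the very end of the fingers, on their centre line; the grasp point (between the pads) lies 19 mm behind it; z points along the fingers, x is the direction in which the jaws open and shut, and the axes are right-handed (so a half turn about z gives the same grasp; the last joint's range is limited). The gripper opens to 92 mm and grips with 3 to 60 N. Pads are 19 mm wide; open, the fingers measure 130 mm over their backs; the gripper's body (75 mm by 190 mm) begins 47 mm behind the grasp point.
Start: joints at [-1.273, 0.342, 1.524, -0, 1.275, -0.146], TCP at [0.225, -0.474, 0.227] pointing down, gripper open.
Joint ranges: [-2.53, 2.53], [-0.77, 2.02], [0.04, 2.7], [-1, 4.14], [0.28, 2.66], [-3.11, 3.11]. Speed limits (rad/s): [2.57, 2.57, 3.14, 3.14, 3.14, 3.14].

INTERFACE

Orientations are given as [roll, pitch, yaw] about the fixed x, y, z axes, in that order (R = Rz(yaw) Ry(pitch) Rx(roll)).
In Python, from cell import robot, read_camera, nets gives the robot as it stands. The module is installed in compiled form; this text tells all that it offers.
- The arm moves only by the tool carry_out, never from a script. Its arguments are lists of equal length, an entry for each row: "translation": the shift along the tool's x, y, z in m, a list of three; "turn": the turn, a rotation vector about the tool's x, y, z in rad, a list of three; "gripper": the gripper's target within -1 to 1 (shut at 1, half-way at 0, fully open at -1). A call has 1 to 10 rows; each row shifts and turns the commanded pose from where the row before left it, along the tool's axes as they then stand; what a row does not reach is not made up. A row lasts 1/10 s, in which the tool goes at most 50 mm and 8.59 degrees, less where a joint would pass 70% of its speed; a pose out of reach is approached as far as the arm can. A call with a gripper value outside its range is refused whole. The fingers move at their own pace and stop on an object; "squeeze" is the grip in N (left out, the last holds). Time passes only in rows, so rows that do not move let the fingers close. It gives the time, the measured TCP pose, the force and the opening at its end, in the units of the state.
- robot.observe(): the state, without advancing time (a new reading comes with each control period).
- read_camera(name): name is "side" or "top" or "wrist"; returns a dict with "img" (384x512x3 uint8, red, green, blue), "fx", "fy", "cx", "cy" (pixels), "world_from_camera" (4x4, takes a point from camera to world coordinates). Camera axes: x right, y down, z forward; pixel columns grow to the right and rows downward; lengths in m; the calibration is good to about 2 mm. A picture is of the moment at which its call begins. There is no depth.
- robot.hand_in(): hands the job in, once; it reports no verdict.
Trained networks look in a picture, given as the dict that the camera call returned (one of the last four; its "shot" number tells which), for a name from the list of things; names that differ only in an ending like _2 or _b are one class to them, and where a whole thing is asked for, a point or a joint stands for the part that bears it (a point fixed in the world has none). Each returns a list of dicts, best first, with "score" (0 to 1); they miss things now and then, are a little off and sometimes report something else, mostly with a low value. They report only what shows in the picture. A call takes as long as a camera call. They do not tell look-alikes from the thing itself.
- nets.regions_of(picture, name): "region" (384x512 bool, what is visible of it) and "pixel" ([column, row] in pixels, amid what is visible of it).
- nets.tip_of(picture, name): "pixel" ([column, row] in pixels: a listed point, or the origin of a listed thing).
The state is a dict: "time": time; "qpos": joint angles; "qvel": joint speeds; "joint_efforts": joint torques, N m; "tool_pos": TCP position; "tool_rot": TCP orientation; "contact_force": force on the tool from outside, world axes, zero at the start; "torque": the same for the moment, N m; "opening": finger opening in m.
Only numpy, scipy, OpenCV 4.12 (cv2) and the standard library are available. Lean on these libraries where they do the work, as an engineer would, in place of code of your own. Each camera call takes 0.05 s, during which the arm holds its last target. There are 200 camera calls.

TASK

First bring the light up: swing the dimmer's red-knobbed lever until it lines up with the yellow-tipped pointer beside it, and leave it there. Then pick up the loupe by its red handle and hold it level, with the lens centred over the dent (the black dot in the blue spot on the test block) and the rim's mid-height level with the middle of the yellow collar on the gauge post; finish while holding it there, still, in the gripper. The loupe must not touch the block or the stand, and the block, the collar, the pointer and everything else on the bench must stay where they are.

Things in the scene. Friction and masses are not known exactly. Their poses are not given: they have to be found in the camera images.
- loupe: Hand loupe lying flat on the bench: round black rim 60 mm diameter, 18 mm high, with a glass lens, and a straight red handle 16 mm wide and 18 mm high. Origin on its underside, below the lens centre; x points from handle to lens, z up through the lens (vertical when the loupe is level). The red handle runs from x = -48 to x = -140 mm. 55 to 115 g.
- loupe_lens (a point): Centre of the loupe's lens, at half the rim's height: 9 mm above the loupe's origin. Axes as the loupe's.
- loupe_grip (a point): Good place to grip on the red handle, 80 mm behind the lens centre (x = -80 mm) and 9 mm above the underside; grip across the 16 mm width.
- stand: Fixed reading stand: black base plate 145 x 100 x 12 mm, x from -45 to +100 mm of its origin, a low aluminium light strip (to 26 mm high) along its +y edge, and a steel gauge post 8 mm diameter at x = +80 mm, its top 177 mm above the bench. Origin on the bench below the place of the test block; x points to the post.
- collar_mid (a point): Middle of the yellow collar on the gauge post (20 mm diameter, 10 mm high): the marked focal height, set anew each time between about 85 and 135 mm above the bench. It slides on the post if pushed. z is up.
- block: Hardness test block: loose steel disc 60 mm diameter, 16 mm high, lying on the stand's 12 mm base plate (top face 28 mm above the bench). Origin at the centre of its underside.
- dent (a point): The dent to be read: black dot in a blue spot of 16 mm diameter on the block's top face, 12 mm from the disc's centre.
- dimmer_box: Fixed dimmer box of the stand's light: grey, 130 (x) x 80 (y) x 28 mm, with a white dial disc. Origin at the centre of its underside; the lever swings in its x-z plane.
- dimmer (a joint): Dimmer lever's angle in rad: 0 = upright, positive leans to the box's +x, negative to its -x; stops at -0.8 and 0.8. It starts well on the negative side and stays where left (about 1 N at the knob moves it).
- lever_knob (a point): Centre of the red knob on the steel lever: a short round drum 28 mm in diameter whose axis is parallel to the hinge, with flat ends 26 mm apart (pinch it by the flat ends from above: it turns between the pads as the lever swings), 85 mm from the hinge axis. z points along the lever from hinge to knob.
- lever_hinge (a point): Fixed point on the hinge axis, in the lever's swing plane, 35 mm above the bench; y is the hinge axis. Axes as the box's.
- pointer (a joint): Angle of the set-point pointer, in rad, measured just as the lever's; set anew each time. Lever and pointer line up when both angles are equal.
- pointer_tip (a point): Outer end of the yellow-tipped pointer, beside the lever (23 mm to the box's +y), on the same hinge axis, 55 mm from it. z points along the pointer, outward.
- spare: Bystander, loose: spare test block: bare steel disc without a blue spot, 60 mm dia x 16 mm high. Origin at the centre of its underside.
- anvil: Bystander, loose: dark steel stepped anvil, 50 mm dia at the foot, 36 mm high. Origin at the centre of its underside.
- pipe: Bystander, loose: short black pipe standing on end, 64 mm dia x 85 mm high. Origin at the centre of its underside.
- bottle: Bystander, loose: white bottle with blue cap, 48 mm dia x 120 mm high. Origin at the centre of its underside.
- driver: Bystander, loose: screwdriver lying on the bench. Origin near the middle of its length.
- pen: Bystander, loose: red and black pen lying on the bench, 130 mm long, 10 mm thick. Origin near the middle of its length.
Not all that is in view belongs to the job. Leave any purple look-alike of the block alone.

How it is judged:
On the way, in this order (a step that is already met when the one before it is completed fails the run):
1. the lever lines up with the pointer (angle between the z axis of lever_knob and the z axis of pointer_tip, either way round below 0.09 rad), for 0.3 s.
2. the loupe is lifted in the gripper (contact force between loupe and the fingers above 1 N and height (world z) of loupe_lens above 0.04 m), for 0.2 s.
3. the loupe is held level over the dent at the collar's height (contact force between loupe and the fingers above 1 N and horizontal distance between loupe_lens and dent below 0.01 m and z of loupe_lens in the frame of collar_mid between -0.006 and 0.006 m and angle between loupe's own z axis and vertical below 0.1 rad and linear speed of loupe below 0.03 m/s and contact force between loupe and stand below 0.2 N and contact force between loupe and block below 0.2 N), for 0.5 s.
At the end, for the whole second after the job is handed in: The gripper holds the loupe still (under 30 mm/s), touching neither block nor stand, level within 0.10 rad, lens centre within 10 mm of the dent horizontally and within 6 mm of the collar's middle in height; the lever is within 0.09 rad of the pointer (all of step 3 and angle between the z axis of lever_knob and the z axis of pointer_tip, either way round below 0.09 rad); the arm keeps its last pose, push and grip.
It fails at once if the loupe touches the test block or the stand (contact force between loupe and block above 0.5 N or contact force between loupe and stand above 0.5 N).
It fails at once if the test block is moved (6 mm) (distance of dent from where it was at the start of the episode above 0.006 m).
It fails at once if the collar or the pointer is moved (4 mm) (distance of any of collar_mid, pointer_tip from where it was at the start of the episode above 0.004 m).
It fails at once if a bystander is moved (15 mm) (distance of any of spare, anvil, pipe, bottle, driver, pen from where it was at the start of the episode above 0.015 m).
It also fails if it takes over 61 s, if anything falls off the work surface, if the arm or the gripper's body presses on something with over 40 N, if the wrist force passes 120 N, or if a joint passes its speed limit or range.

## Working session

There is one attempt and no reset: what is moved stays moved. The work goes in short steps, Python scripts to look and compute and a tool call to move; the robot and the scene stay as the last step left them, time stands still between calls to the robot, and variables do not carry over. Pictures are saved under pics/ and viewed, about 8 in all and at most 12, crops included, and the job is handed in when it is done.

Besides the shell and the picture viewer there is one more tool, called after "Call:" by a JSON object that holds its "api" and its "payload". carry_out: Moves the arm, as the interface text tells. Its arguments: {"type":"object","properties":{"translation":{"type":"array","items":{"type":"array","items":{"type":"number"}}},"turn":{"type":"array","items":{"type":"array","items":{"type":"number"}}},"gripper":{"type":"array","items":{"type":"number"}},"squeeze":{"type":"number"}},"required":["translation","turn","gripper"]}

```bash
mkdir -p pics; cat > h.py <<'E'
import numpy as np, cv2
from cell import robot, read_camera, nets
def ray(p,px):
    T=np.array(p["world_from_camera"]); d=T[:3,:3]@np.array([(px[0]-p["cx"])/p["fx"],(px[1]-p["cy"])/p["fy"],1.])
    return T[:3,3],d/np.linalg.norm(d)
def atz(p,px,z):
    o,d=ray(p,px); return o+d*(z-o[2])/d[2]
def tri(rs):
    A=0;b=0
    for o,d in rs:
        P=np.eye(3)-np.outer(d,d); A=A+P; b=b+P@o
    x=np.linalg.solve(A,b); return x,[float(np.linalg.norm((np.eye(3)-np.outer(d,d))@(x-o))) for o,d in rs]
def proj(p,X):
    c=np.linalg.inv(np.array(p["world_from_camera"]))@np.append(X,1); return np.array([p["fx"]*c[0]/c[2]+p["cx"],p["fy"]*c[1]/c[2]+p["cy"]])
def save(p,n): cv2.imwrite("pics/"+n,cv2.cvtColor(p["img"],cv2.COLOR_RGB2BGR))
E
python3 - <<'E'
from h import *
np.set_printoptions(precision=4,suppress=True)
P={n:read_camera(n) for n in("side","top")}
for n,p in P.items(): save(p,n+"0.png"); print(n,np.array(p["world_from_camera"]),p["fx"])
names="loupe_lens loupe_grip loupe collar_mid dent block stand lever_knob lever_hinge pointer_tip dimmer_box spare anvil pipe bottle driver pen".split()
for nm in names:
    for n,p in P.items():
        r=nets.tip_of(p,nm); print(nm,n,[(np.round(q["pixel"],1).tolist(),round(q["score"],2)) for q in r[:3]])
print(robot.observe()["time"])
E
```

```text
side [[-0.926  -0.2546  0.2789  0.1795]
 [-0.3776  0.6253 -0.6829  0.8688]
 [-0.0005 -0.7377 -0.6752  0.9539]
 [ 0.      0.      0.      1.    ]] 447.0651420558697
top [[ 0.0249 -0.9797  0.199   0.2907]
 [-0.9997 -0.026  -0.0027 -0.0019]
 [ 0.0078 -0.1988 -0.98    1.4074]
 [ 0.      0.      0.      1.    ]] 453.53619049697977
loupe_lens side [([283.1, 160.3], 0.69)]
loupe_lens top [([328.8, 209.8], 0.77)]
loupe_grip side [([303.5, 169.6], 0.64)]
loupe_grip top [([319.8, 233.7], 0.66), ([274.3, 260.9], 0.48), ([143.3, 206.4], 0.42)]
loupe side [([284.6, 161.8], 0.97), ([210.2, 294.8], 0.62)]
loupe top [([328.9, 209.9], 0.8)]
collar_mid side [([283.0, 159.7], 0.65), ([227.7, 182.1], 0.39)]
collar_mid top [([206.6, 139.4], 0.61)]
dent side [([282.5, 231.5], 0.85), ([302.1, 169.0], 0.38)]
dent top [([238.3, 213.1], 0.68), ([233.7, 240.9], 0.61)]
block side [([253.8, 220.6], 0.59), ([319.1, 212.7], 0.58), ([286.2, 233.9], 0.56)]
block top [([237.0, 211.3], 0.82)]
stand side [([257.8, 225.6], 0.74)]
stand top [([232.8, 210.3], 0.8), ([106.1, 272.6], 0.27)]
lever_knob side [([232.8, 279.2],
[... 215 characters left out ...]
ide [([200.7, 282.7], 0.58)]
pointer_tip top [([130.2, 196.1], 0.53)]
dimmer_box side [([209.9, 292.0], 0.98)]
dimmer_box top [([146.3, 207.1], 0.92)]
spare side [([317.0, 212.8], 0.84)]
spare top []
anvil side [([236.6, 170.4], 0.46)]
anvil top [([295.9, 170.4], 0.67), ([274.2, 260.6], 0.25)]
pipe side [([239.8, 144.0], 0.88), ([253.3, 224.6], 0.52)]
pipe top [([334.0, 154.5], 0.94)]
bottle side [([172.4, 229.4], 0.63), ([201.3, 282.9], 0.63)]
bottle top [([202.7, 142.8], 0.67)]
driver side [([319.9, 210.1], 0.71), ([275.6, 368.9], 0.59)]
driver top [([105.4, 276.9], 0.91)]
pen side [([199.6, 281.3], 0.72), ([278.5, 127.1], 0.52)]
pen top [([327.4, 208.4], 0.61), ([396.7, 179.0], 0.48)]
1.8
```

View pics/top0.png

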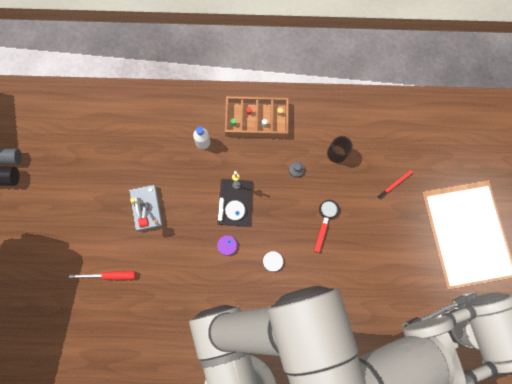

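View pics/side0.png

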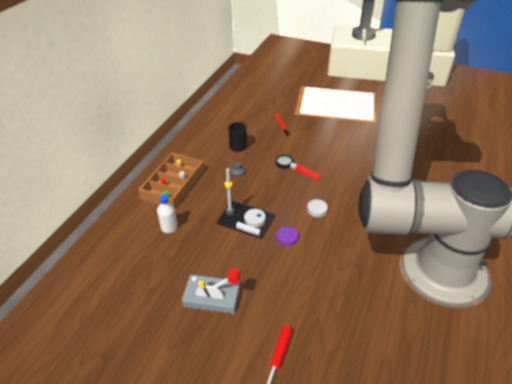

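Top view: loupe lens (329,210), red handle down to (319,251). The stand with the dented block is at (235,210), collar about (236,176). The dimmer is at (146,208) with its knob near (143,222). The purple look-alike at (228,245) is to be left alone. I'll zoom in to get the key pixels.

```bash
python3 - <<'E'
import cv2,numpy as np
t=cv2.imread("pics/top0.png");s=cv2.imread("pics/side0.png")
def c(i,x,y,w,h,k): return cv2.resize(i[y:y+h,x:x+w],(400,300),interpolation=cv2.INTER_CUBIC)
A=c(t,115,175,67,50,6);B=c(s,175,255,80,60,5);C=c(t,205,165,80,60,5);D=c(s,205,160,80,60,5)
C=C;D=c(s,205,165,93,70,4)
cv2.imwrite("pics/z.png",np.vstack([np.hstack([A,B]),np.hstack([C,D])]))
E
```

```text
(no output)
```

View pics/z.png

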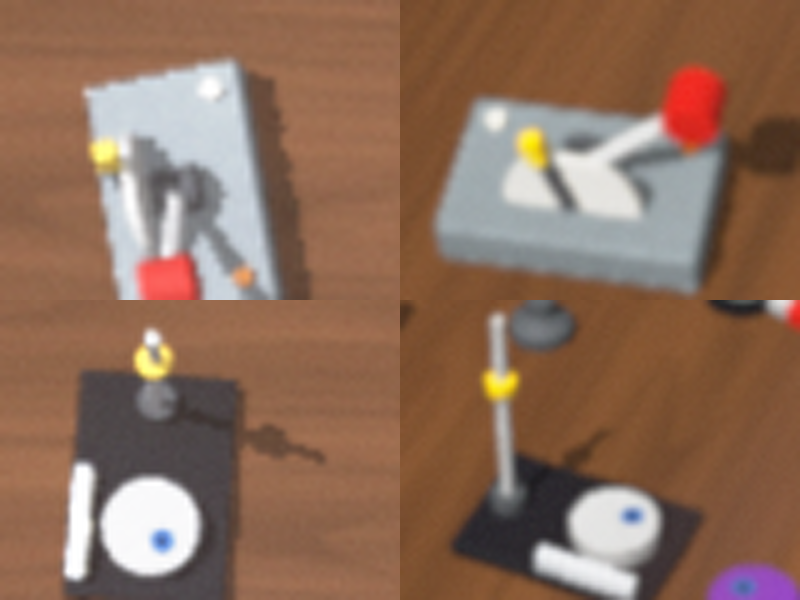

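The zoom shows: pointer tip at top (132.6,200.8) / side (201.6,284.4); knob at (143,221.6) / (233.6,276.4); collar at (235.8,177.2) / (228.5,184.5); dent at (237.4,213.2) / (259,215.2).

```bash
python3 - <<'E'
from h import *
np.set_printoptions(precision=4,suppress=True)
t=read_camera("top");s=read_camera("side")
D={"tip":((132.6,200.8),(201.6,284.4)),"knob":((143,221.6),(233.6,276.4)),"collar":((235.8,177.2),(228.5,184.5)),"dent":((237.4,213.2),(259,215.2)),"lens":((328.8,209.8),(283.8,161))}
X={}
for k,(a,b) in D.items(): X[k],e=tri([ray(t,a),ray(s,b)]); print(k,X[k],np.round(e,4))
print("dent z28",atz(t,D["dent"][0],.028),atz(s,D["dent"][1],.028))
print("lens z9",atz(t,D["lens"][0],.009),atz(s,D["lens"][1],.009))
r=nets.regions_of(t,"loupe")[0]["region"]
hsv=cv2.cvtColor(t["img"],cv2.COLOR_RGB2HSV)
R=((hsv[...,0]<8)|(hsv[...,0]>172))&(hsv[...,1]>150)&(hsv[...,2]>90)
v,u=np.nonzero(R[225:258,308:335]); v=v+225;u=u+308; print(len(u),u.mean(),v.mean(),u.min(),u.max(),v.min(),v.max())
W=np.array([atz(t,(a,b),.012) for a,b in zip(u,v)])[:,:2]; m=W.mean(0); d=np.linalg.svd(W-m)[2][0]; q=(W-m)@d; print("handle",m,d,np.degrees(np.arctan2(d[1],d[0])),q.min(),q.max())
# box
for p,n in((t,"top"),(s,"side")):
    r=nets.regions_of(p,"dimmer_box")[0]; c,_=cv2.findContours(r["region"].astype(np.uint8),0,2); c=max(c,key=cv2.contourArea)
    if n=="top":
        w=np.array([atz(p,x[0],.028)[:2] for x in c],np.float32); print("box",cv2.minAreaRect(w*1000))
# lever/pointer: hinge h=(hx,hy,.035), swing dir a, y axis b
from scipy.optimize import least_squares
def model(p):
    hx,hy,yw,q,g=p; a=np.array([np.cos(yw),np.sin(yw),0]);b=np.array([-np.sin(yw),np.cos(yw),0]);h=np.array([hx,hy,.035]);z=np.array([0,0,1])
    return h, h+.085*(np.sin(q)*a+np.cos(q)*z), h+.023*b+.052*(np.sin(g)*a+np.cos(g)*z)
def f(p):
    h,k,g=model(p); return np.concatenate([proj(t,k)-D["knob"][0],proj(s,k)-D["knob"][1],proj(t,g)-D["tip"][0],proj(s,g)-D["tip"][1]])
k=X["knob"]
for y0 in (0.1,1.7,3.2,-1.4):
  o=least_squares(f,[k[0]+.05,k[1],y0,-.6,.1],loss="soft_l1"); print(o.cost,o.x,[np.round(m,4) for m in model(o.x)])
print(robot.observe()["time"],robot.observe()["tool_rot"],robot.observe()["opening"])
E
```

```text
tip [0.5404 0.3338 0.0796] [0.0003 0.0003]
knob [0.4756 0.2947 0.0953] [0.0012 0.0012]
collar [0.6106 0.0279 0.1206] [0.0004 0.0004]
dent [0.5201 0.0218 0.0266] [0.0002 0.0002]
lens [ 0.543  -0.2633  0.0098] [0.0017 0.0017]
dent z28 [0.5201 0.0219 0.028 ] [0.5194 0.0231 0.028 ]
lens z9 [ 0.5415 -0.2638  0.009 ] [ 0.545  -0.2643  0.009 ]
185 320.2108108108108 237.86486486486487 314 327 225 252
handle [ 0.4524 -0.2357] [-0.9542  0.2992] 162.58904815894283 -0.04506054633084608 0.043935582732478745
box ((531.2922973632812, 306.74365234375), (138.68649291992188, 88.0489273071289), 14.635339736938477)
0.934851295239191 [ 0.5316  0.3095  0.2517 -0.7611  0.2665] [array([0.5316, 0.3095, 0.035 ]), array([0.4748, 0.2948, 0.0965]), array([0.5392, 0.3351, 0.0852])]
0.9348512952543637 [ 0.5316  0.3095  0.2517 -0.7611  0.2665] [array([0.5316, 0.3095, 0.035 ]), array([0.4748, 0.2948, 0.0965]), array([0.5392, 0.3351, 0.0852])]
0.9348512952840466 [ 0.5128  0.3396  4.0092  0.7611 -0.2665] [array([0.5128, 0.3396, 0.035 ]), array([0.4748, 0.2948, 0.0965]), array([0.5392, 0.3351, 0.0852])]
0.9348512953056747 [ 0.5316  0.3095  0.2517 -0.7611  0.2665] [array([0.5316, 0.3095, 0.035 ]), array([0.4748, 0.2948, 0.0965]), array([0.5392, 0.3351, 0.0852])]
2.05 [ 3.1416 -0.     -1.127 ] 0.09204897006333526
```

Call:
{"api": "carry_out", "payload": {"translation": [[-0.026, -0.03, -0.002], [-0.026, -0.03, -0.002], [-0.026, -0.03, -0.002], [-0.026, -0.03, -0.002], [-0.026, -0.03, -0.002], [-0.026, -0.03, -0.002], [-0.026, -0.03, -0.002], [-0.026, -0.03, -0.002], [-0.026, -0.03, -0.002], [-0.026, -0.03, -0.002]], "turn": [[0, 0, 0.1], [0, 0, 0.1], [0, 0, 0], [0, 0, 0], [0, 0, 0], [0, 0, 0], [0, 0, 0], [0, 0, 0], [0, 0, 0], [0, 0, 0]], "gripper": [-1, -1, -1, -1, -1, -1, -1, -1, -1, -1]}}

```text
time: 3.05
tool_pos: [0.4443, -0.1419, 0.247]
tool_rot: [-3.141, -0.0, -1.327]
contact_force: [0.9, 0.3, 0.5]
opening: 0.0916
```

Call:
{"api": "carry_out", "payload": {"translation": [[-0.042, -0.012, 0], [-0.042, -0.012, 0], [-0.042, -0.012, 0], [-0.042, -0.012, 0], [-0.042, -0.012, 0], [-0.042, -0.012, 0], [-0.042, -0.012, 0], [-0.042, -0.012, 0], [-0.042, -0.012, 0], [-0.042, -0.012, 0]], "turn": [[0, 0, 0], [0, 0, 0], [0, 0, 0], [0, 0, 0], [0, 0, 0], [0, 0, 0], [0, 0, 0], [0, 0, 0], [0, 0, 0], [0, 0, 0]], "gripper": [-1, -1, -1, -1, -1, -1, -1, -1, -1, -1]}}

```text
time: 4.05
tool_pos: [0.4584, 0.295, 0.2468]
tool_rot: [-3.141, -0.0, -1.327]
contact_force: [0.9, -0.7, -0.7]
opening: 0.0917
```

```bash
python3 - <<'E'
from h import *
w=read_camera("wrist"); save(w,"w1.png"); print(np.round(w["world_from_camera"],3),w["fx"]); o=robot.observe(); print(o["tool_pos"],o["tool_rot"],o["time"])
for n in("lever_knob","pointer_tip","lever_hinge"): print(n,[(np.round(q["pixel"],1).tolist(),round(q["score"],2)) for q in nets.tip_of(w,n)[:2]])
for X in ([0.4748,.2948,.0965],[.5392,.3351,.0852],[.5316,.3095,.035]): print(proj(w,X))
E
```

```text
[[ 0.241 -0.936 -0.258  0.529]
 [-0.971 -0.232 -0.064  0.312]
 [ 0.     0.266 -0.964  0.404]
 [ 0.     0.     0.     1.   ]] 330.90471771529633
[0.45795799 0.30073467 0.24648773] [-3.14020101  0.00393038 -1.32379475] 4.1
lever_knob [([254.7, 160.9], 0.93)]
pointer_tip [([233.1, 80.4], 0.6), ([483.8, 162.2], 0.48)]
lever_hinge [([259.1, 98.6], 0.88)]
[258.97382932 164.8474575 ]
[233.32420158  84.80708701]
[257.86979003 100.50487803]
```

View pics/w1.png

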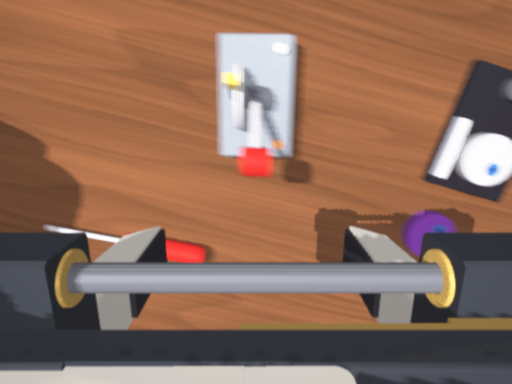

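Wrist view shows the red knob at (255.5,162), the yellow pointer tip at (231,79) and the box upright in the frame. I'll fit all three views together.

```bash
python3 - <<'E'
from h import *
from scipy.optimize import least_squares
np.set_printoptions(precision=4,suppress=True)
t=read_camera("top");s=read_camera("side");w=read_camera("wrist")
hsv=cv2.cvtColor(w["img"],cv2.COLOR_RGB2HSV).astype(int)
def cen(m): 
    v,u=np.nonzero(m); return np.array([u.mean(),v.mean()]),len(u)
sub=np.zeros(hsv.shape[:2],bool); sub[40:190,210:310]=1
Y,ny=cen(sub&(abs(hsv[...,0]-28)<6)&(hsv[...,1]>130)&(hsv[...,2]>120)); K,nk=cen(sub&((hsv[...,0]<6)|(hsv[...,0]>174))&(hsv[...,1]>170)); print(Y,ny,K,nk)
obs=[(t,(143,221.6),(132.6,200.8)),(s,(233.6,276.4),(201.6,284.4)),(w,K,Y)]
for yw0,rad in ((None,None),(None,.051),(.255,None)):
    def model(p):
        hx,hy,yw,q,g,r=p; yw=yw0 or yw; r=rad or r
        a=np.array([np.cos(yw),np.sin(yw),0]);b=np.array([-np.sin(yw),np.cos(yw),0]);h=np.array([hx,hy,.035]);z=np.array([0,0,1])
        return h, h+.085*(np.sin(q)*a+np.cos(q)*z), h+.023*b+r*(np.sin(g)*a+np.cos(g)*z)
    def f(p):
        h,k,g=model(p); return np.concatenate([np.r_[proj(c,k)-a,proj(c,g)-b] for c,a,b in obs]+[[(p[5]-.051)/.003]])
    o=least_squares(f,[.53,.31,.25,-.7,.2,.05]); print(o.cost,o.x,o.fun,[np.round(m,4) for m in model(o.x)])
    print(tri([ray(c,a) for c,a,b in obs]),tri([ray(c,b) for c,a,b in obs]))
o=robot.observe(); print(o["tool_pos"],o["tool_rot"],o["time"])
E
```

```text
[232.6593  81.6074] 135 [256.8593 162.7263] 782
1.302257055492147 [ 0.5345  0.3084  0.2356 -0.7864  0.2687  0.0487] [ 0.2157  0.3204 -0.1438 -0.4674 -0.5792 -0.2177 -0.6518 -0.7707 -0.0543
  0.1933 -0.1924  0.3516 -0.7833] [array([0.5345, 0.3084, 0.035 ]), array([0.476 , 0.2944, 0.095 ]), array([0.5417, 0.3338, 0.0819])]
(array([0.4759, 0.2946, 0.0949]), [0.001166915245948098, 0.0013542627814832463, 0.00032636712960732453]) (array([0.5411, 0.3338, 0.079 ]), [0.0003928187220603475, 0.0007863332015147748, 0.0010138943714882722])
1.8300154961210042 [ 0.534   0.3083  0.2353 -0.7784  0.262   0.051 ] [ 0.1738  0.2909 -0.3217 -0.5693 -0.5962 -0.3379 -0.6706 -1.3644 -0.0666
  0.2622 -0.3435  0.3814  0.    ] [array([0.534 , 0.3083, 0.035 ]), array([0.476 , 0.2944, 0.0955]), array([0.5415, 0.3338, 0.0843])]
(array([0.4759, 0.2946, 0.0949]), [0.001166915245948098, 0.0013542627814832463, 0.00032636712960732453]) (array([0.5411, 0.3338, 0.079 ]), [0.0003928187220603475, 0.0007863332015147748, 0.0010138943714882722])
1.9851505806999048 [ 0.5349  0.309   5.186  -0.7961  0.2668  0.0486] [ 0.5126  0.3134 -0.3666 -0.4102 -0.4903 -0.3155 -0.7094 -0.5273  0.7229
  0.1392 -0.9265  0.3796 -0.8006] [array([0.5349, 0.309 , 0.035 ]), array([0.4761, 0.2937, 0.0945]), array([0.5415, 0.3345, 0.0819])]
(array([0.4759, 0.2946, 0.0949]), [0.001166915245948098, 0.0013542627814832463, 0.00032636712960732453]) (array([0.5411, 0.3338, 0.079 ]), [0.0003928187220603475, 0.0007863332015147748, 0.0010138943714882722])
[0.4587 0.2921 0.2467] [ 3.1414 -0.0005 -1.3282] 4.4
```

Call:
{"api": "carry_out", "payload": {"translation": [[0.002, -0.017, 0.02], [0, 0, 0.036], [0, 0, 0.036], [0, 0, 0.036], [0, 0, 0.036], [0, 0, 0], [0, 0, 0], [0, 0, 0], [0, 0, 0], [0, 0, 0]], "turn": [[0, 0, 0], [0, 0, 0], [0, 0, 0], [0, 0, 0], [0, 0, 0], [0, 0, 0], [0, 0, 0], [0, 0, 0], [0, 0, 0], [0, 0, 0]], "gripper": [-1, -1, -1, -1, -1, -1, 1, 1, 1, 1], "squeeze": 12}}

```text
time: 5.4
tool_pos: [0.4764, 0.2956, 0.0843]
tool_rot: [-3.139, 0.0, -1.327]
contact_force: [0.8, -0.1, -0.3]
opening: 0.0641
```

Call:
{"api": "carry_out", "payload": {"translation": [[0, 0, 0], [0, 0, 0], [0, 0, 0], [0, 0, 0]], "turn": [[0, 0, 0], [0, 0, 0], [0, 0, 0], [0, 0, 0]], "gripper": [1, 1, 1, 1]}}

```text
time: 5.8
tool_pos: [0.4756, 0.2953, 0.0827]
tool_rot: [3.142, -0.0, -1.327]
contact_force: [0.5, 0.1, -0.2]
opening: 0.0324
```

Call:
{"api": "carry_out", "payload": {"translation": [[0, 0, 0], [0, 0, 0], [0, 0, 0], [0, -0.0114, -0.0096], [0, -0.0129, -0.0074], [0, -0.0139, -0.005], [0, -0.0151, -0.0026], [0, -0.0144, 0], [0, -0.0149, 0.0027], [0, 0, 0]], "turn": [[0, 0, 0], [0, 0, 0], [0, 0, 0], [0, 0, 0], [0, 0, 0], [0, 0, 0], [0, 0, 0], [0, 0, 0], [0, 0, 0], [0, 0, 0]], "gripper": [1, 1, 1, 1, 1, 1, 1, 1, 1, 1]}}

```text
time: 6.8
tool_pos: [0.5575, 0.314, 0.1039]
tool_rot: [-3.141, -0.002, -1.328]
contact_force: [2.8, -5.2, -0.4]
opening: 0.0259
```

Call:
{"api": "carry_out", "payload": {"translation": [[0, 0, 0], [0, 0, 0]], "turn": [[0, 0, 0], [0, 0, 0]], "gripper": [1, 1]}}

```text
time: 7.0
tool_pos: [0.5568, 0.3138, 0.1041]
tool_rot: [-3.141, -0.002, -1.328]
contact_force: [3.5, -6.4, -1.7]
opening: 0.026
```

```bash
python3 - <<'E'
from h import *
o=robot.observe(); print(o["tool_pos"],o["contact_force"],o["opening"],o["time"])
w=read_camera("wrist");s=read_camera("side")
a=cv2.resize(w["img"],(400,300));b=cv2.resize(s["img"][240:315,160:260],(400,300),interpolation=2)
cv2.imwrite("pics/a2.png",np.hstack([a,b])[...,::-1])
E
```

```text
[0.55683493 0.31383306 0.10409846] [ 3.5078665  -6.39135853 -1.73867615] 0.02597510186965997 7.0
```

View pics/a2.png

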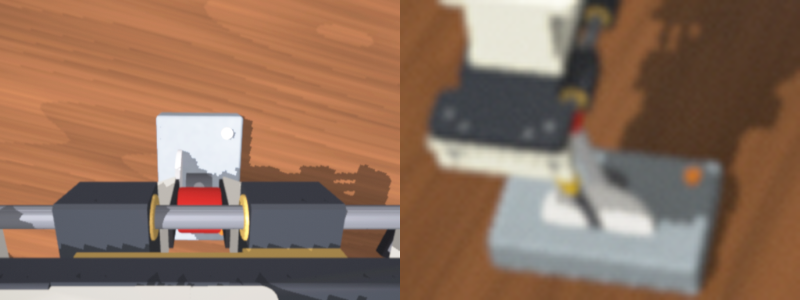

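Call:
{"api": "carry_out", "payload": {"translation": [[0, 0, 0], [0, 0, 0], [0, 0, 0], [0, 0, -0.02], [0, 0.02, -0.04], [0, 0.03, -0.04], [0, 0.03, -0.04], [0, 0.022, 0], [0, 0, 0], [0, 0, 0]], "turn": [[0, 0, 0], [0, 0, 0], [0, 0, 0], [0, 0, 0], [0, 0, 0], [0, 0, 0], [0, 0, 0], [0, 0, 0], [0, 0, 0], [0, 0, 0]], "gripper": [0, 0, 0, 0, -0.5, -0.5, -0.5, -0.5, -0.5, -0.5]}}

```text
time: 8.1
tool_pos: [0.4567, 0.2909, 0.2448]
tool_rot: [-3.141, 0.0, -1.326]
contact_force: [0.7, 0.3, 0.4]
opening: 0.069
```

```bash
python3 - <<'E'
from h import *
from scipy.optimize import least_squares
np.set_printoptions(precision=4,suppress=True)
w=read_camera("wrist");s=read_camera("side");t=read_camera("top")
def cen(p,box,col,zoom=0):
    x0,x1,y0,y1=box; h=cv2.cvtColor(p["img"][y0:y1,x0:x1],cv2.COLOR_RGB2HSV).astype(int)
    m=(abs(h[...,0]-28)<6)&(h[...,1]>130)&(h[...,2]>120) if col=="y" else ((h[...,0]<6)|(h[...,0]>174))&(h[...,1]>170)
    v,u=np.nonzero(m); return np.array([u.mean()+x0,v.mean()+y0]),len(u)
print(robot.observe()["tool_pos"],robot.observe()["time"])
wb=(200,320,20,200)
K,nk=cen(w,wb,"r");Y,ny=cen(w,wb,"y");print(K,nk,Y,ny)
for X in ([.534,.3083,.035],[.5561,.3137,.1170]): print(proj(w,X),proj(s,X))
Ks,n1=cen(s,(170,250,235,310),"r");print("side knob",Ks,n1)
print("knob",tri([ray(w,K),ray(s,Ks)]))
a=cv2.resize(w["img"][20:170,160:360],(400,300),interpolation=2);b=cv2.resize(s["img"][240:315,160:260],(400,300),interpolation=2)
cv2.imwrite("pics/a3.png",np.hstack([a,b])[...,::-1])
E
```

```text
[0.4573 0.2907 0.2436] 8.25
[257.3674  69.4899] 1037 [231.7826  79.3551] 138
[256.2841  95.9948] [210.1469 288.0728]
[256.9214  64.5861] [198.1643 266.1876]
side knob [200.0191 265.949 ] 157
knob (array([0.5522, 0.3123, 0.1181]), [0.0003152219397587464, 0.000315221939758708])
```

View pics/a3.png

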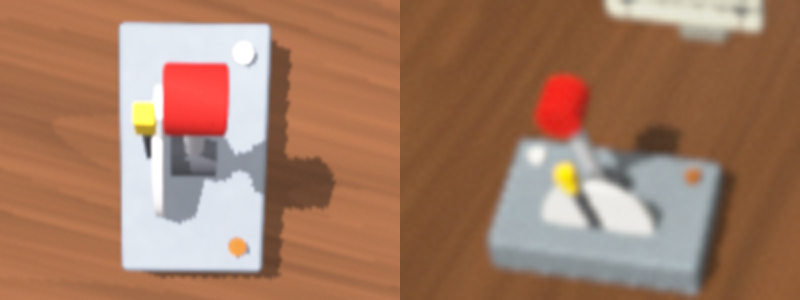

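The lever came out at about 0.22 rad, against a pointer at about 0.27–0.285. That is inside tolerance but off centre, so I'll re-pinch and nudge it about 5 mm.

Call:
{"api": "carry_out", "payload": {"translation": [[0.002, -0.032, 0], [0, -0.033, 0], [0, -0.032, 0.02], [0, 0, 0.04], [0, 0, 0.04], [0, 0, 0.039], [0, 0, 0], [0, 0, 0], [0, 0, 0], [0, 0, 0]], "turn": [[0, 0, 0], [0, 0, 0], [0, 0, 0], [0, 0, 0], [0, 0, 0], [0, 0, 0], [0, 0, 0], [0, 0, 0], [0, 0, 0], [0, 0, 0]], "gripper": [0, 0, 0, 0, 0, 0, 0, 1, 1, 1], "squeeze": 20}}

```text
time: 9.25
tool_pos: [0.5528, 0.3127, 0.1081]
tool_rot: [-3.137, 0.001, -1.327]
contact_force: [-0.0, -0.7, -0.6]
opening: 0.0265
```

Call:
{"api": "carry_out", "payload": {"translation": [[0, 0, 0], [0, 0, 0], [0, -0.003, 0], [0, -0.003, 0.001], [0, 0, 0], [0, 0, 0], [0, 0, 0], [0, 0, 0], [0, 0, 0], [0, 0, -0.02]], "turn": [[0, 0, 0], [0, 0, 0], [0, 0, 0], [0, 0, 0], [0, 0, 0], [0, 0, 0], [0, 0, 0], [0, 0, 0], [0, 0, 0], [0, 0, 0]], "gripper": [1, 1, 1, 1, 1, 1, 0, 0, 0, 0]}}

```text
time: 10.25
tool_pos: [0.5554, 0.3128, 0.1218]
tool_rot: [3.135, -0.001, -1.327]
contact_force: [-0.2, 0.5, 0.9]
opening: 0.0455
```

Call:
{"api": "carry_out", "payload": {"translation": [[0, 0.02, -0.04], [0, 0.03, -0.04], [0, 0.03, -0.04], [0, 0.022, 0], [0, 0, 0], [0, 0, 0]], "turn": [[0, 0, 0], [0, 0, 0], [0, 0, 0], [0, 0, 0], [0, 0, 0], [0, 0, 0]], "gripper": [-0.2, -0.2, -0.2, -0.2, -0.2, -0.2]}}

```text
time: 10.85
tool_pos: [0.4582, 0.2889, 0.2446]
tool_rot: [-3.141, -0.0, -1.327]
contact_force: [-0.5, -0.2, -0.3]
opening: 0.0548
```

```bash
python3 - <<'E'
from h import *
np.set_printoptions(precision=4,suppress=True)
w=read_camera("wrist");s=read_camera("side")
def cen(p,box,col):
    x0,x1,y0,y1=box; h=cv2.cvtColor(p["img"][y0:y1,x0:x1],cv2.COLOR_RGB2HSV).astype(int)
    m=(abs(h[...,0]-28)<6)&(h[...,1]>130)&(h[...,2]>120) if col=="y" else ((h[...,0]<6)|(h[...,0]>174))&(h[...,1]>170)
    v,u=np.nonzero(m); return np.array([u.mean()+x0,v.mean()+y0])
K=cen(w,(200,320,20,200),"r");Y=cen(w,(200,320,20,200),"y");Ks=cen(s,(170,250,235,310),"r");Ys=cen(s,(170,250,235,310),"y")
print(K,Y,Ks,Ys); h=np.array([.534,.3083,.035]);a=np.array([.972,.235,0])
for p,q in((K,Ks),(Y,Ys)):
    X,e=tri([ray(w,p),ray(s,q)]); d=X-h; print(X,e,np.arctan2(d@a,d[2]))
print(robot.observe()["tool_pos"],robot.observe()["time"])
b=cv2.resize(s["img"][240:315,160:260],(800,600),interpolation=2)
cv2.imwrite("pics/a4.png",b[...,::-1])
E
```

```text
[254.2423  63.5856] [229.3     80.4923] [197.9503 266.0559] [201.2308 283.7692]
[0.5573 0.3136 0.1168] [0.0005383263723603047, 0.0005383263723604111] 0.28461987445109527
[0.5416 0.3334 0.0808] [0.00032672460645096374, 0.0003267246064506638] 0.2821837134777954
[0.4587 0.2889 0.2437] 10.95
```

View pics/a4.png

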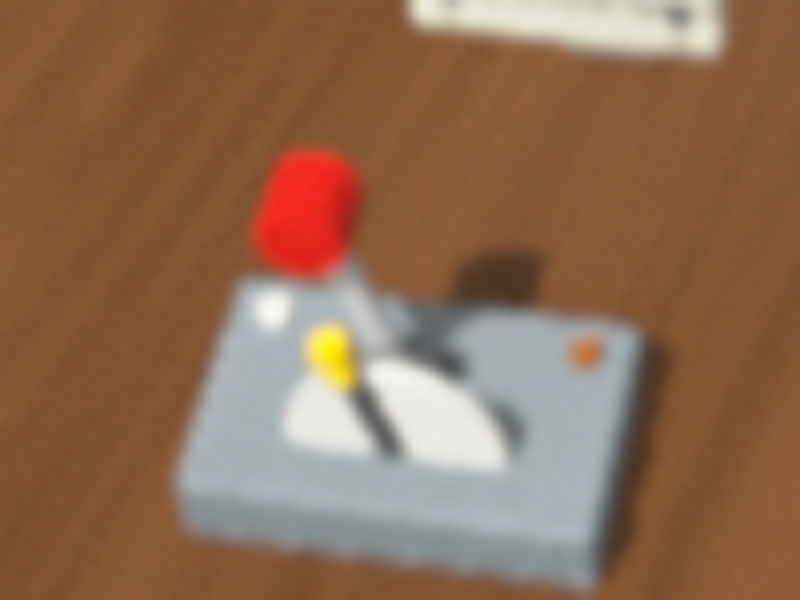

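The lever reads 0.285 against the pointer's 0.282, and the side view shows lever and pointer parallel. Now the loupe.

Call:
{"api": "carry_out", "payload": {"translation": [[0.043, 0.01, 0], [0.043, 0.01, 0], [0.043, 0.01, 0], [0.043, 0.01, 0], [0.043, 0.01, 0], [0.043, 0.01, 0], [0.043, 0.01, 0], [0.043, 0.01, 0], [0.043, 0.01, 0], [0.043, 0.01, 0]], "turn": [[0, 0, 0], [0, 0, 0], [0, 0, 0], [0, 0, 0], [0, 0, 0], [0, 0, 0], [0, 0, 0], [0, 0, 0], [0, 0, 0], [0, 0, 0]], "gripper": [-0.2, -0.2, -0.2, -0.2, -0.2, -0.2, -0.2, -0.2, -0.2, -0.2]}}

```text
time: 11.95
tool_pos: [0.4651, -0.1549, 0.2437]
tool_rot: [3.141, 0.001, -1.328]
contact_force: [-0.4, 0.4, 0.0]
opening: 0.055
```

Call:
{"api": "carry_out", "payload": {"translation": [[0.043, 0.01, 0], [0.043, 0.01, 0], [0, 0, 0.02], [0, 0, 0.02], [0, 0, 0], [0, 0, 0], [0, 0, 0], [0, 0, 0]], "turn": [[0, 0, 0], [0, 0, 0], [0, 0, 0.137], [0, 0, 0.137], [0, 0, 0.137], [0, 0, 0.137], [0, 0, 0], [0, 0, 0]], "gripper": [-0.2, -0.2, -0.2, -0.2, -0.2, -0.2, -0.2, -0.2]}}

```text
time: 12.75
tool_pos: [0.4665, -0.2411, 0.2039]
tool_rot: [3.14, 0.0, -1.872]
contact_force: [0.5, -0.4, 0.2]
opening: 0.0551
```

```bash
python3 - <<'E'
from h import *
np.set_printoptions(precision=4,suppress=True)
w=read_camera("wrist"); save(w,"w5.png"); o=robot.observe(); print(o["tool_pos"],o["tool_rot"],o["time"])
for n in("loupe_lens","loupe_grip"):
    for q in nets.tip_of(w,n)[:2]: print(n,q["pixel"],q["score"],atz(w,q["pixel"],.009))
h=cv2.cvtColor(w["img"],cv2.COLOR_RGB2HSV).astype(int)
R=((h[...,0]<6)|(h[...,0]>174))&(h[...,1]>150)&(h[...,2]>90)
n,L,st,c=cv2.connectedComponentsWithStats(R.astype(np.uint8)); i=1+np.argmax(st[1:,4]); print(st[i],c[i])
v,u=np.nonzero(L==i); W=np.array([atz(w,(a,b),.015)[:2] for a,b in zip(u,v)]); m=W.mean(0); d=np.linalg.svd(W-m,full_matrices=False)[2][0]; d*=np.sign(d[0]); q=(W-m)@d; print("handle",m,d,np.arctan2(d[1],d[0]),q.min(),q.max(),(W-m)@d[::-1]@[0]*0 if 0 else "")
E
```

```text
[ 0.4665 -0.241   0.2041] [ 3.1408  0.0002 -1.8718] 12.8
loupe_lens [253.4, 92.9] 0.89 [ 0.5448 -0.2637  0.009 ]
loupe_grip [252.1, 168.2] 0.63 [ 0.4709 -0.2392  0.009 ]
[ 245  141   17   84 1292] [253.548  182.0542]
handle [ 0.4567 -0.2364] [ 0.9574 -0.2887] -0.2928167041659937 -0.047457466366049486 0.04441124696234743
```

View pics/w5.png

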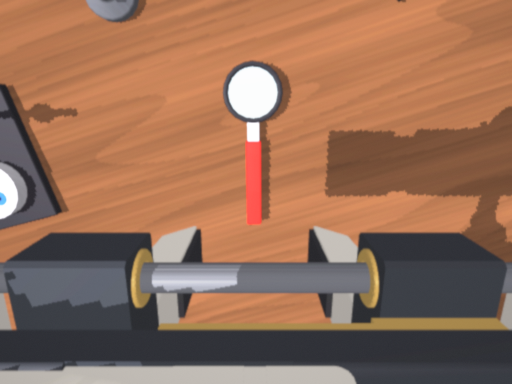

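Call:
{"api": "carry_out", "payload": {"translation": [[-0.001, -0.001, 0.035], [0, 0, 0.04], [0, 0, 0.04], [0, 0, 0.04], [0, 0, 0.03], [0, 0, 0.01], [0, 0, 0.004], [0, 0, 0], [0, 0, 0], [0, 0, 0]], "turn": [[0, 0, 0], [0, 0, 0], [0, 0, 0], [0, 0, 0], [0, 0, 0], [0, 0, 0], [0, 0, 0], [0, 0, 0], [0, 0, 0], [0, 0, 0]], "gripper": [-0.2, -0.2, -0.2, -0.2, -0.2, -0.2, -0.2, 1, 1, 1], "squeeze": 45}}

```text
time: 13.9
tool_pos: [0.4684, -0.2407, 0.007]
tool_rot: [-3.139, -0.001, -1.875]
contact_force: [0.3, 0.0, -0.2]
opening: 0.0356
```

Call:
{"api": "carry_out", "payload": {"translation": [[0, 0, 0], [0, 0, 0], [0, 0, 0], [0, 0, 0], [0, 0, 0]], "turn": [[0, 0, 0], [0, 0, 0], [0, 0, 0], [0, 0, 0], [0, 0, 0]], "gripper": [1, 1, 1, 1, 1]}}

```text
time: 14.4
tool_pos: [0.4678, -0.2403, 0.0061]
tool_rot: [-3.141, -0.0, -1.875]
contact_force: [0.3, 1.3, 6.6]
opening: 0.0158
```

Call:
{"api": "carry_out", "payload": {"translation": [[0, 0, 0], [0, 0, -0.01], [0, 0, -0.02], [0, 0, -0.03], [0, 0, -0.03], [0, 0, -0.03], [0, 0, -0.03], [0, 0, -0.015], [0, 0, 0], [0, 0, 0]], "turn": [[0, 0, 0], [0, 0, 0], [0, 0, 0], [0, 0, 0], [0, 0, 0], [0, 0, 0], [0, 0, 0], [0, 0, 0], [0, 0, 0], [0, 0, 0]], "gripper": [1, 1, 1, 1, 1, 1, 1, 1, 1, 1]}}

```text
time: 15.4
tool_pos: [0.4673, -0.2399, 0.1703]
tool_rot: [3.141, 0.0, -1.875]
contact_force: [-0.8, 0.8, -1.3]
opening: 0.0153
```

```bash
python3 - <<'E'
from h import *
np.set_printoptions(precision=4,suppress=True)
w=read_camera("wrist");s=read_camera("side");t=read_camera("top"); o=robot.observe(); print(o["tool_pos"],o["tool_rot"],o["opening"],o["time"])
L={}
for k,p in(("w",w),("s",s),("t",t)):
    for q in nets.tip_of(p,"loupe_lens")[:2]: print(k,q["pixel"],q["score"]); L.setdefault(k,q["pixel"])
X=tri([ray(p,L[k]) for k,p in(("w",w),("s",s),("t",t)) if k in L]);print(X)
e=o["tool_pos"]+np.array([.0766*.9550,-.0766*.2966,.003])
print("expected",e,proj(w,e),proj(s,e),proj(t,e))
r=nets.regions_of(w,"loupe")[0]["region"]
a=w["img"];b=cv2.resize(s["img"][100:220,220:380],(512,384),interpolation=2)
cv2.imwrite("pics/a6.png",cv2.resize(np.hstack([a,b]),(800,300))[...,::-1])
E
```

```text
[ 0.4669 -0.2397  0.1693] [ 3.1391  0.0007 -1.875 ] 0.015416318874257238 15.55
w [255.5, 86.7] 0.73
s [283.7, 121.5] 0.7
s [258.0, 216.3] 0.21
(array([ 0.5469, -0.2625,  0.1677]), [0.004221115029537348, 0.004221115029537397])
expected [ 0.5401 -0.2624  0.1723] [254.6948  93.382 ] [287.1568 120.8326] [339.2003 200.2051]
```

View pics/a6.png

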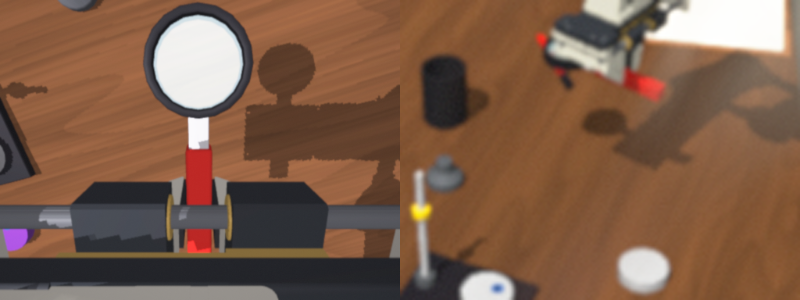

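Wrist view shows the loupe held straight with its rim ring centred near (255,77). I'll fit the rim silhouette for position, height and pitch relative to the tool.

```bash
cat > fit.py <<'E'
from h import *
from scipy.optimize import least_squares
from scipy.spatial.transform import Rotation as Ro
def fit(w,o,show=True):
    T=np.array(w["world_from_camera"]); R=Ro.from_euler("xyz",o["tool_rot"]).as_matrix()
    X=-R[:,1]; Z=-R[:,2]; Y=np.cross(Z,X)   # loupe axes if rigid/level with tool
    g=cv2.cvtColor(w["img"],cv2.COLOR_RGB2HSV).astype(int)
    m=((g[...,2]<75)|(g[...,1]<60)); m=m.astype(np.uint8); m[160:]=0; m[:,:170]=0; m[:,345:]=0
    n,L,st,_=cv2.connectedComponentsWithStats(m); i=L[int(90),255] or 1+np.argmax(st[1:,4]); m=(L==i).astype(np.uint8)
    m=cv2.morphologyEx(m,cv2.MORPH_OPEN,np.ones((41,41),np.uint8))if 0 else cv2.morphologyEx(m,cv2.MORPH_OPEN,cv2.getStructuringElement(cv2.MORPH_ELLIPSE,(45,45)))
    c=max(cv2.findContours(m,0,cv2.CHAIN_APPROX_NONE)[0],key=cv2.contourArea)[:,0].astype(np.float32)
    k=(c[:,1]<135)&(c[:,1]>1); c=c[k]
    a=np.linspace(0,2*np.pi,120,endpoint=False)
    def hull(p):
        d,l,z,th=p; x=np.cos(th)*X-np.sin(th)*Z; zz=np.sin(th)*X+np.cos(th)*Z   # th>0: nose down
        C=o["tool_pos"]+d*X+l*Y+z*Z
        P=[proj(w,C+.03*(np.cos(t)*x+np.sin(t)*Y)+h*zz) for h in(-.009,.009) for t in a]
        return cv2.convexHull(np.array(P,np.float32)),C
    def f(p): h,_=hull(p[:3].tolist()+[(.003-p[2])/.085]); return [cv2.pointPolygonTest(h,(float(q[0]),float(q[1])),True) for q in c]
    s=least_squares(f,[.08,0,.003],loss="soft_l1",diff_step=1e-3,x_scale=.01); r=np.array(f(s.x)); h,C=hull(s.x.tolist()+[(.003-s.x[2])/.085])
    print("fit d,l,z",s.x,"rms px",np.sqrt((r**2).mean()),len(c),"lens",C,"bbox",c.min(0),c.max(0))
    return s.x,C
E
python3 - <<'E'
from fit import *
np.set_printoptions(precision=4,suppress=True)
w=read_camera("wrist"); o=robot.observe(); fit(w,o); print(o["tool_pos"],o["time"])
E
```

```text
fit d,l,z [ 0.0809  0.001  -0.0033] rms px 0.3667817885838105 316 lens [ 0.545  -0.2633  0.1667] bbox [184.   4.] [322. 134.]
[ 0.4674 -0.24    0.1701] 15.8
```

Call:
{"api": "carry_out", "payload": {"translation": [[0, 0, 0], [-0.026, 0.011, -0.001], [-0.026, 0.011, -0.001], [-0.026, 0.011, -0.001], [-0.026, 0.011, -0.001], [-0.026, 0.011, -0.001], [-0.026, 0.011, -0.001], [-0.026, 0.011, -0.001], [-0.026, 0.011, 0], [-0.026, 0.01, 0]], "turn": [[0.065, 0, 0], [0, 0, 0], [0, 0, 0], [0, 0, 0], [0, 0, 0], [0, 0, 0], [0, 0, 0], [0, 0, 0], [0, 0, 0], [0, 0, 0]], "gripper": [1, 1, 1, 1, 1, 1, 1, 1, 1, 1], "squeeze": 58}}

```text
time: 16.8
tool_pos: [0.4436, 0.0137, 0.1712]
tool_rot: [-3.077, -0.0, -1.875]
contact_force: [0.7, -0.0, -0.5]
opening: 0.0152
```

Call:
{"api": "carry_out", "payload": {"translation": [[-0.015, 0.005, 0], [-0.015, 0.005, 0], [0, 0, 0], [0, 0, 0], [0, 0, 0]], "turn": [[0, 0, 0], [0, 0, 0], [0, 0, 0], [0, 0, 0], [0, 0, 0]], "gripper": [1, 1, 1, 1, 1]}}

```text
time: 17.3
tool_pos: [0.4435, 0.0435, 0.1706]
tool_rot: [-3.077, -0.0, -1.875]
contact_force: [-0.4, -0.1, -0.5]
opening: 0.0153
```

```bash
python3 - <<'E'
from fit import *
np.set_printoptions(precision=4,suppress=True)
w=read_camera("wrist");s=read_camera("side");t=read_camera("top"); o=robot.observe(); fit(w,o); print(o["tool_pos"],o["tool_rot"],o["opening"],o["time"])
def cy(p,b):
    x0,x1,y0,y1=b; h=cv2.cvtColor(p["img"][y0:y1,x0:x1],cv2.COLOR_RGB2HSV).astype(int); m=(abs(h[...,0]-27)<7)&(h[...,1]>120)&(h[...,2]>90); v,u=np.nonzero(m); return (u.mean()+x0,v.mean()+y0),len(u)
a,b=cy(t,(226,246,168,186)),cy(s,(220,238,176,194)); print(a,b)
if a[1] and b[1]: print(tri([ray(t,a[0]),ray(s,b[0])]))
# dent through other cameras: net lens
for k,p in(("s",s),("t",t)): print(k,[(q["pixel"],q["score"]) for q in nets.tip_of(p,"loupe_lens")[:2]])
b=cv2.resize(s["img"][125:245,190:350],(512,384),interpolation=2)
cv2.imwrite("pics/a7.png",cv2.resize(np.hstack([w["img"],b]),(800,300))[...,::-1])
E
```

```text
fit d,l,z [0.0809 0.0035 0.0073] rms px 7.941877101816296 277 lens [0.5211 0.0227 0.1831] bbox [170.   2.] [322. 134.]
[0.4435 0.0435 0.1706] [-3.0765 -0.0002 -1.8761] 0.015529519661184817 17.45
((np.float64(235.30769230769232), np.float64(177.34615384615384)), 26) ((np.float64(227.9268292682927), np.float64(184.6829268292683)), 41)
(array([0.6108, 0.0295, 0.1209]), [0.00034446968505151137, 0.0003444696850514258])
s [([255.8, 176.1], 0.69), ([211.5, 289.8], 0.21)]
t [([235.9, 203.7], 0.58)]
```

View pics/a7.png

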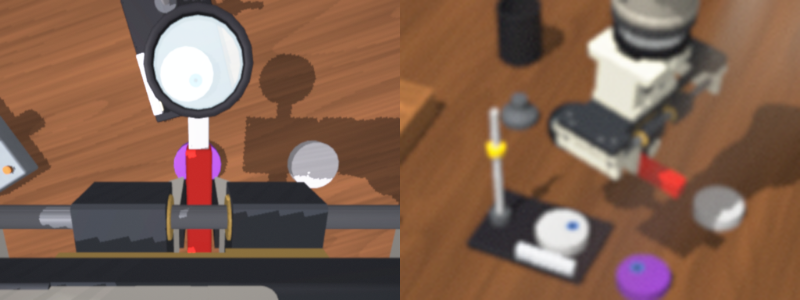

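```bash
python3 - <<'E'
from h import *
from scipy.spatial.transform import Rotation as Ro
np.set_printoptions(precision=4,suppress=True)
w=read_camera("wrist");s=read_camera("side"); o=robot.observe()
for px in ((249.6,102.4),): print("dent via wrist(through glass)",atz(w,px,.028))
print("dent proj in wrist",proj(w,[.5198,.0223,.028]))
g=cv2.cvtColor(w["img"],cv2.COLOR_RGB2HSV).astype(int)[60:140,200:310]; m=(abs(g[...,0]-105)<20)&(g[...,1]>45); v,u=np.nonzero(m); print("blue",len(u),u.mean()+200 if len(u) else 0,v.mean()+60 if len(u) else 0)
R=Ro.from_euler("xyz",o["tool_rot"]).as_matrix(); X=-R[:,1];Z=-R[:,2];Y=np.cross(Z,X)
K=8; big=cv2.resize(s["img"],None,fx=K,fy=K,interpolation=cv2.INTER_CUBIC)
h=cv2.cvtColor(big,cv2.COLOR_RGB2HSV).astype(int); red=((h[...,0]<8)|(h[...,0]>172))&(h[...,1]>150)&(h[...,2]>70)
p0=proj(s,o["tool_pos"]-.05*X); print("end px",p0)
x0,x1,y0,y1=[int(K*q) for q in(p0[0]-4,p0[0]+16,p0[1]-14,p0[1]+14)]
sub=red[y0:y1,x0:x1]; v,u=np.nonzero(sub); print("red",len(u)/K/K,"cols",(u.min()+x0)/K,(u.max()+x0)/K,"rows",(v.min()+y0)/K,(v.max()+y0)/K)
res=[]
for th in np.arange(-.15,.16,.01):
  for dd in (-.004,-.002,0,.002,.004):
    x=np.cos(th)*X-np.sin(th)*Z; z=np.sin(th)*X+np.cos(th)*Z; P0=o["tool_pos"]+(0.003)*Z+dd*X
    P=[proj(s,P0+a*x+b*Y+c*z)*K+(K-1)/2 for a in(-.059,.02) for b in(-.008,.008) for c in(-.009,.009)]
    im=np.zeros(red.shape,np.uint8); cv2.fillConvexPoly(im,cv2.convexHull(np.array(P,np.int32)),1); b=im[y0:y1,x0:x1]>0
    res.append(((b&sub).sum()/(b|sub).sum(),round(th,3),dd))
print(sorted(res)[-8:])
E
```

```text
dent via wrist(through glass) [0.5229 0.0237 0.028 ]
dent proj in wrist [252.1284 105.3462]
blue 0 0 0
end px [298.6402 199.1784]
red 99.6875 cols 294.625 305.0 rows 190.75 204.5
[(np.float64(0.8945726762320648), np.float64(0.01), 0), (np.float64(0.8968062669478759), np.float64(-0.01), -0.002), (np.float64(0.905924920850294), np.float64(0.05), -0.002), (np.float64(0.9085532302092811), np.float64(0.0), -0.002), (np.float64(0.9102331214047835), np.float64(0.04), -0.002), (np.float64(0.9119477759222712), np.float64(0.01), -0.002), (np.float64(0.9145207984153588), np.float64(0.02), -0.002), (np.float64(0.9155676822798242), np.float64(0.03), -0.002)]
```

Call:
{"api": "carry_out", "payload": {"translation": [[-0.002, 0.001, 0.006], [0, 0.001, 0.015], [0, 0.001, 0.015], [0, 0, 0.01], [0, 0, 0.0055], [0, 0, 0], [0, 0, 0], [0, 0, 0], [0, 0, 0], [0, 0, 0]], "turn": [[-0.015, 0, 0], [0, 0, 0], [0, 0, 0], [0, 0, 0], [0, 0, 0], [0, 0, 0], [0, 0, 0], [0, 0, 0], [0, 0, 0], [0, 0, 0]], "gripper": [1, 1, 1, 1, 1, 1, 1, 1, 1, 1]}}

```text
time: 18.65
tool_pos: [0.4439, 0.0462, 0.1193]
tool_rot: [-3.091, 0.0, -1.875]
contact_force: [-0.7, -0.1, 0.2]
opening: 0.0159
```

```bash
python3 - <<'E'
from fit import *
np.set_printoptions(precision=4,suppress=True)
w=read_camera("wrist");s=read_camera("side"); o=robot.observe(); print(o["tool_pos"],o["tool_rot"],o["opening"],o["time"])
fit(w,o)
R=Ro.from_euler("xyz",o["tool_rot"]).as_matrix(); X=-R[:,1];Z=-R[:,2];Y=np.cross(Z,X)
for z in(-.0033,0): print("lens",o["tool_pos"]+.081*X+.001*Y+z*Z)
print("dent px",proj(w,[.5198,.0223,.028]))
a=w["img"][:,128:384]; a=cv2.resize(a,(400,600)); b=cv2.resize(s["img"][140:230,200:260],(400,600),interpolation=2)
cv2.imwrite("pics/a8.png",np.hstack([a,b])[...,::-1])
E
```

```text
[0.4438 0.0462 0.1192] [-3.0911  0.0001 -1.875 ] 0.01553067213009909 18.75
fit d,l,z [0.0807 0.0042 0.0132] rms px 5.907664644680147 270 lens [0.5213 0.0262 0.1365] bbox [170.   2.] [324. 134.]
lens [0.5214 0.0229 0.12  ]
lens [0.5213 0.0229 0.1233]
dent px [255.1298  98.8349]
```

View pics/a8.png

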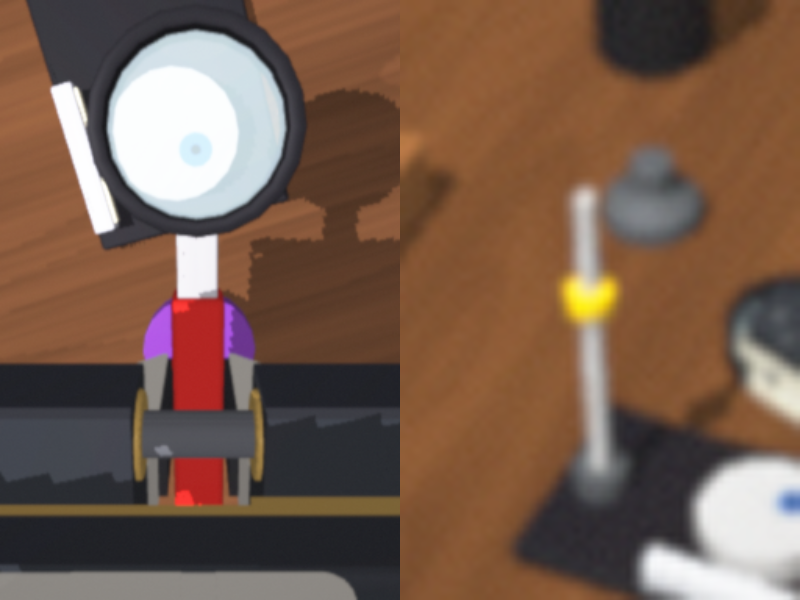

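Call:
{"api": "carry_out", "payload": {"translation": [[0, 0, 0], [0, 0, 0], [0, 0, 0], [0, 0, 0], [0, 0, 0], [0, 0, 0], [0, 0, 0], [0, 0, 0]], "turn": [[0, 0, 0], [0, 0, 0], [0, 0, 0], [0, 0, 0], [0, 0, 0], [0, 0, 0], [0, 0, 0], [0, 0, 0]], "gripper": [1, 1, 1, 1, 1, 1, 1, 1]}}

```text
time: 19.55
tool_pos: [0.4437, 0.0461, 0.119]
tool_rot: [-3.092, -0.0, -1.875]
contact_force: [-0.0, -0.0, -0.1]
opening: 0.0154
```

```bash
python3 -c "
from h import *
o=robot.observe();print(o['tool_pos'],o['opening'],o['time']);print(robot.hand_in())"
```

```text
[0.44369651 0.04614291 0.11897045] 0.015378008074052612 19.55
the job is handed in; nothing more can be done
None
```

I set the dimmer lever to the pointer, picked up the loupe and handed the job in at 19.6 s with the loupe held still over the dent. No verdict is reported.

- **Lever:** the first swing stopped about 0.05 rad short, so I pinched the knob again and nudged it. It then measured 0.285 rad against 0.282 for the pointer.
- **Position:** the lens is about 2 mm from the dent horizontally. Its height is 0.120–0.123 m; the collar's middle measured 0.121 m.
- **Level:** the two checks disagreed a little. The wrist camera showed the loupe drooping 0.075 rad at the nose and the side camera showed 0.03 rad, so I tilted the tool up by 0.05. That should leave it within about 0.03 rad of level.
- **Failed check:** the rim fit no longer worked once the dark stand was behind the loupe. The final lens position therefore comes from the fit made just after lifting, plus the arm's measured pose.

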